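# Gauge how deep the piston stands

## Robot

A 6-joint arm with a two-finger parallel gripper is mounted at the origin on the work surface; the furniture and walls round the work are solid. World frame = base frame: x ahead of the robot, y to its left, z up, the work surface at z = 0. Lengths are in mm, angles in rad, forces in N, time in s.
With the tool pointing down it reaches from about 150 to 775 mm from the base axis. Payload 6.1 kg.
Tool frame: the origin (TCP) lies midway between the tips of the shut fingers; the grasp point (between the pads) lies 19 mm behind it (manip.grip_point_offset is the distance from the TCP to the grasp point, in mm); z points along the fingers, y is the line along which they close (so a half turn about z gives the same grasp; the last joint's range is limited). The gripper opens to 85 mm and grips with 20 to 120 N. Pads are 22 mm wide; open, the fingers measure 114 mm over their backs; the gripper's body (76 mm by 85 mm) begins 54 mm behind the grasp point. The pads swing forward as they close: fully open they stand 13 mm farther back than shut.
Start: joints at [1.267, 0.126, -0.04, 1.405, 0, 1.571], TCP at [157.046, 500.944, 231.295] pointing down, gripper open.
Joint ranges: [-2.72, 2.72], [-0.95, 1.95], [-1.27, 1.35], [-1.78, 2.02], [-1.46, 1.47], [-3.14, 3.14]. Speed limits (rad/s): [2.39, 2.39, 3.01, 3.14, 3.14, 3.14].

## Interface

Orientations are given as a 3x3 rotation matrix whose columns are the frame's x, y, z axes.
In Python, from rig import get_obs, vision, workorder, manip gives the robot as it stands. The module is installed in compiled form; this text tells all that it offers.
- The arm moves only by the shell command python3 -m crank 'ROWS' [FORCE]. ROWS is text: rows parted by semicolons, each of 5 numbers parted by spaces: the shift along the tool's x, y, z scaled (see below), then the turn about the tool's z scaled (see below), then the opening, from -1 (shut) to 1 (fully open). In form: x y z yaw hand; .... A call has 1 to 8 rows; each row is the pose to reach, as a shift and turn from the pose commanded when the call began, along the tool's axes at that moment; what a row does not reach only later rows make up. The controller multiplies each number of a shift by 0.5 m and each number of a turn by 90 degrees. A row lasts 1/12 s, in which the tool goes at most 41.7 mm and 7.16 degrees, less where a joint would pass 70% of its speed; a pose out of reach is approached as far as the arm can. A call with a number of a shift or a turn outside -1 to 1 is refused whole. A call with a gripper value outside its range is refused whole. The fingers move at their own pace and stop on an object; FORCE is the grip in N (left out, the last holds). Time passes only in rows, so rows that repeat a pose let the fingers close. It gives the time, the measured TCP pose, the force, the opening and the grip force at its end, in the units of the state.
- get_obs(): the state, without advancing time (a new reading comes with each control period).
- vision.grab_frame(name): name is "scene" or "top" or "wrist"; returns the picture (400x640x3 uint8, red, green, blue); there is no depth.
- vision.get_calibration(name): a dict with "fov_y" (degrees; the focal length in pixels is half the picture's height over the tangent of half this angle, whatever the lens; pixels are square), "cx", "cy" (the principal point, pixels), "dist_coeffs" ([k1, k2, p1, p2, k3] as OpenCV has them; the pictures are not rectified), "eye" and "attitude" of the camera in the world. Camera axes: x right, y down, z forward; pixel columns grow to the right and rows downward; lengths in mm; the calibration is good to about 2 mm. A picture is of the moment at which its call begins: read the wrist's pose just before it. get_calibration takes no time and is no camera call; for the wrist camera it gives the pose at the moment of the call.
- workorder.hand_in(): hands the job in; it is judged then, once.
The state is a dict: "time_s": time; "qpos": joint angles; "qvel": joint speeds; "joint_torque": joint torques, N m; "tool_pos": TCP position; "tool_rot": TCP orientation; "force": force on the tool from outside, world axes, zero at the start; "wrist_torque": the same for the moment, N m; "gripper_width": finger opening in mm; "grasp_force": force on a finger pad.
Only numpy, scipy, OpenCV 4.12 (cv2) and the standard library are available. Lean on these libraries where they do the work, as an engineer would, in place of code of your own. Each camera call takes 0.05 s, during which the arm holds its last target. There are 200 camera calls.

## Task

I need to know how far down its bore the piston of the finned compressor cylinder has stopped. Lift the loose cover off the cylinder and set it down on the bench, boss up and clear of the cylinder; then stand the depth gauge centrally across the open bore with its bar flat on the rim, and slide its rod down until you feel it touch the piston, lightly, so that the piston is not shifted. Leave the gauge standing so for reading; drop nothing and leave the other things on the bench where they lie.

Things in the scene. Friction and masses are not known exactly. Their poses are not given: they have to be found in the camera images.
- cylinder: finned grey compressor cylinder, bolted upright on a 100 mm square foot. Origin: on its axis at bench level, z up. Flat round rim 96 mm across at z = 86 mm, bore 54 mm across. Pipe stub to 62 mm along +x at z = 46. In it, hidden by the cover, a piston with a flat rubber cushion 43 mm across, its top 22 to 57 mm below the rim; a push over 40 N may shift it
- cover: loose aluminium cover, 0.3 kg, at the start on the cylinder's rim. Origin: centre of its underside, z up. Upward from it: a register 45 mm across, 6 mm high (loose in the bore, so the origin starts 80 mm above the bench), a round plate 96 mm across from z = 6 to 14 mm, a round boss 28 mm across from z = 14 to 44 mm, to grip
- depth_gauge: steel depth gauge, 0.52 kg in all, standing on the bench on its bar. Origin: centre of the bar's underside, z up. Bar 28 mm (x) by 110 mm (y), 12 mm thick; on its middle a guide block 22 x 30 mm up to z = 34 mm, with a slack lock screw sticking out 22 mm from the middle along +x. The rod slides up and down through the middle
- gauge_rod: the gauge's rod, 8 mm thick, upright. Origin: its lower tip; axes as depth_gauge. At the start fully up, tip 3 mm above the bar's underside; slides down up to 64 mm against 1.8 N friction and stays where left. On top a thumb piece, 14 mm (x) by 26 mm (y), 97 to 119 mm above the tip: grip it across x; lifting it lifts the whole gauge, as the rod is at its upper stop
- parts_dish: bystander, not to be disturbed: white enamelled oblong dish of screws, 68 x 120 x 22 mm, long side along its y, beyond the work near the middle. Origin: centre of its underside
- caliper: bystander, not to be disturbed: sliding caliper lying flat, 66 x 220 x 10 mm, long side along its y, in front of the work on the right. Origin: centre of its underside
- brush: bystander, not to be disturbed: small brush, 21 x 171 x 9 mm, long side along its y, in front of the work on the left. Origin: centre of its underside
- flat_file: bystander, not to be disturbed: file with wooden handle, 27 x 305 x 27 mm, long side along its y, behind the work on the left. Origin: centre of its underside
- pliers: bystander, not to be disturbed: combination pliers with red grips, 53 x 170 x 13 mm, long side along its y, on the right. Origin: centre of its underside
- g_clamp: bystander, not to be disturbed: blue screw clamp lying flat, 143 x 96 x 17 mm (x, y, z), on the right. Origin: centre of its underside
- oil_bottle: bystander, not to be disturbed: oil bottle, 47 mm wide, 124 mm high, at the back. Origin: centre of its underside
- wax_tin: bystander, not to be disturbed: flat round tin, 67 mm across, 26 mm high, at the back left. Origin: centre of its underside
- tin_tall: bystander, not to be disturbed: tall round tin, 53 mm across, 100 mm high, at the back. Origin: centre of its underside
There are look-alikes about, which are no part of the job. What is shaped like the cover but orange or turquoise is not meant. What is shaped like the depth_gauge but purple is not meant.

How it is judged (in metres and radians):
At the end, for the whole second after the job is handed in: Cover boss up on the bench (within 6 mm, tilt under 0.1 rad), over 105 mm from the cylinder's axis; gauge bar flat on the rim (83 to 88 mm up, tilt under 0.04 rad), within 15 mm of that axis; rod tip standing on the piston (contact over 0.1 N); all at rest (height (world z) of cover between -0.004 and 0.006 m and angle between cover's own z axis and vertical below 0.1 rad and horizontal distance between cover and cylinder above 0.105 m and linear speed of each of cover, depth_gauge, gauge_rod below 0.02 m/s and horizontal distance between depth_gauge and cylinder below 0.015 m and z of depth_gauge in the frame of cylinder between 0.083 and 0.088 m and angle between depth_gauge's own z axis and vertical below 0.04 rad and contact force between gauge_rod and cylinder above 0.1 N); the robot touches nothing.
It fails at once if the rod is pressed on the piston with more than 40 N (contact force between gauge_rod and cylinder above 40 N).
It fails at once if the cover is dropped (moves faster than 0.7 m/s while not held) (linear speed of cover above 0.7 m/s and contact force between the fingers and cover below 0.1 N).
It fails at once if the gauge is dropped (moves faster than 0.7 m/s while not held) (linear speed of depth_gauge above 0.7 m/s and contact force between the fingers and gauge_rod below 0.1 N and contact force between the fingers and depth_gauge below 0.1 N).
It fails at once if a bystander is moved more than 30 mm (distance of any of parts_dish, caliper, brush, flat_file, pliers, g_clamp, oil_bottle, wax_tin, tin_tall from where it was at the start of the episode above 0.03 m).
It also fails if it takes over 61 s, if anything falls off the work surface, if the arm or the gripper's body presses on something with over 40 N, if the wrist force passes 120 N, or if a joint passes its speed limit or range.

## Working session

There is one attempt and no reset: what is moved stays moved. The work goes in short steps, Python scripts to look and compute and a shell command to move; the robot and the scene stay as the last step left them, time stands still between calls to the robot, and variables do not carry over. Pictures are saved under pics/ and viewed, at most 11 in all, crops included, and the job is handed in when it is done.

```bash
mkdir -p pics; cat > h.py <<'E'
import numpy as np,cv2
from rig import get_obs,vision,workorder,manip
def cam(n):
    c=vision.get_calibration(n); f=200/np.tan(np.radians(c['fov_y'])/2)
    K=np.array([[f,0,c['cx']],[0,f,c['cy']],[0,0,1.]])
    return K,np.array(c['dist_coeffs'],float),np.array(c['eye'],float),np.array(c['attitude'],float)
def ray(C,uv):
    K,d,e,R=C
    p=cv2.undistortPoints(np.array(uv,float).reshape(-1,1,2),K,d).reshape(-1,2)
    return np.c_[p,np.ones(len(p))]@R.T
def onz(C,uv,z):
    v=ray(C,uv); return C[2]+v*((z-C[2][2])/v[:,2])[:,None]
def proj(C,P):
    K,d,e,R=C
    return cv2.projectPoints((np.atleast_2d(P)-e)@R,np.zeros(3),np.zeros(3),K,d)[0].reshape(-1,2)
def grab(n,f):
    C=cam(n); im=vision.grab_frame(n); cv2.imwrite('pics/'+f,im[:,:,::-1]); return C,im
E
python3 - <<'E'
from h import *
for n in('scene','top'):
    C,im=grab(n,n+'0.png'); print(n,C)
o=get_obs();print(o['time_s'],o['tool_rot'],manip.grip_point_offset,o['gripper_width'])
E
```

```text
scene (array([[416.3553412 ,   0.        , 316.07613072],
       [  0.        , 416.3553412 , 197.9631564 ],
       [  0.        ,   0.        ,   1.        ]]), array([-0.05735036,  0.        ,  0.        ,  0.        ,  0.        ]), array([-252.26034566,  -97.21302244, 1238.20048941]), array([[ 0.07409136, -0.81253659,  0.5781823 ],
       [-0.99717126, -0.06771562,  0.03262009],
       [ 0.01264695, -0.57896364, -0.81525527]]))
top (array([[390.81692624,   0.        , 314.83443325],
       [  0.        , 390.81692624, 201.16268806],
       [  0.        ,   0.        ,   1.        ]]), array([-0.03205207,  0.        ,  0.        ,  0.        ,  0.        ]), array([ 399.66077278,  -30.15877   , 1216.94448969]), array([[ 2.40867652e-02, -9.92121882e-01,  1.22939006e-01],
       [-9.99709616e-01, -2.39918890e-02,  2.25227733e-03],
       [ 7.15005366e-04, -1.22957557e-01, -9.92411673e-01]]))
0.1 [[-9.54216526e-01  2.99116395e-01 -4.51331493e-04]
 [ 2.99116736e-01  9.54215502e-01 -1.39800639e-03]
 [ 1.25008740e-05 -1.46900161e-03 -9.99998921e-01]] 18.700000000000003 85.47828357859136
```

View pics/scene0.png

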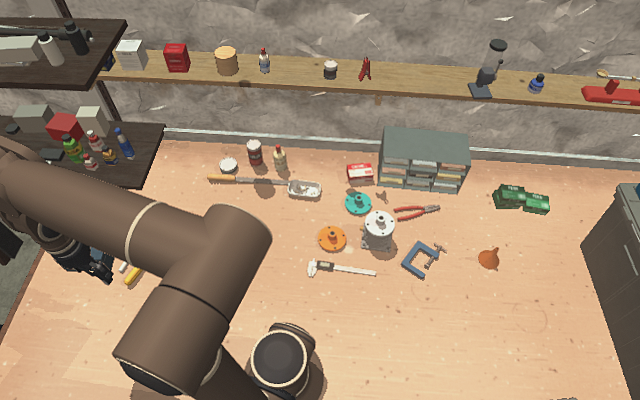

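View pics/top0.png

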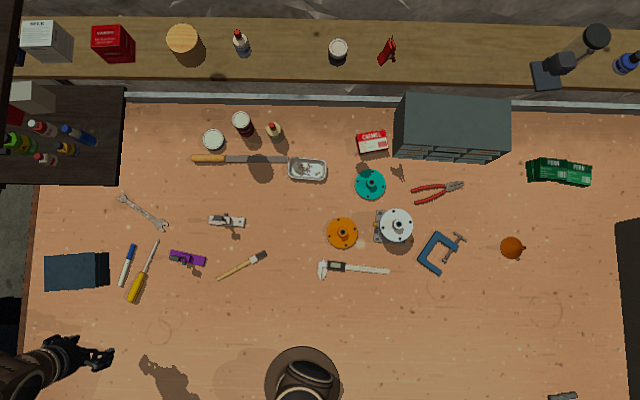

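Top view: the candidates for the cover are grey (396,225) on the cylinder, orange (342,233) and turquoise (370,184). For the gauge they are steel (227,220) and purple (188,258). By the description I choose grey and steel, and check both in one crop.

```bash
python3 - <<'E'
from h import *
im=cv2.imread('pics/top0.png')
a=cv2.resize(im[195:250,195:260],None,fx=6,fy=6,interpolation=cv2.INTER_CUBIC)
b=cv2.resize(im[195:250,362:427],None,fx=6,fy=6,interpolation=cv2.INTER_CUBIC)
cv2.imwrite('pics/crop.png',np.hstack([a,b]))
C=cam('top')
print(onz(C,[[396,225]],94),onz(C,[[398,225]],124),onz(C,[[227,220]],12),onz(C,[[342,233]],14),onz(C,[[370,184]],14))
E
```

```text
[[ 475.30214034 -262.82706476   94.        ]] [[ 473.41231676 -262.229457    124.        ]] [[483.6680808  242.75445451  12.        ]] [[ 452.17943912 -113.22628626   14.        ]] [[ 606.80226145 -198.25277839   14.        ]]
```

View pics/crop.png

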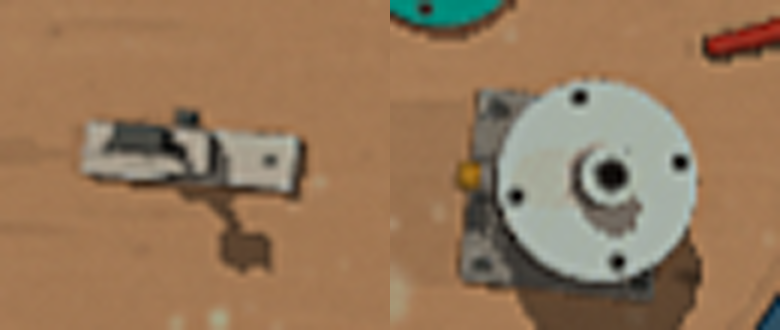

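The crop confirms the steel gauge (thumb piece at left, lock screw towards +x) and the grey cover on the cylinder, centred near (475,-263). Moving towards it now.

```bash
python3 -m crank '-0.4 -0.476 0 0 1;-0.4 -0.476 0 0 1;-0.4 -0.476 0 0 1;-0.4 -0.476 0 0 1;-0.4 -0.476 0 0 1;-0.4 -0.476 0 0 1;-0.4 -0.476 0 0 1;-0.4 -0.476 0 0 1'; python3 -m crank '-0.4 -0.476 0 0 1;-0.4 -0.476 0 0 1;-0.4 -0.476 0 0 1;-0.4 -0.476 0 0 1;-0.4 -0.476 0 0 1;-0.4 -0.476 0 0 1;-0.4 -0.476 0 0 1;-0.4 -0.476 0 0 1'
```

```text
time_s: 0.77
tool_pos: [276.9, 210.6, 231.2]
tool_rot: [[-0.954, 0.301, 0.0], [0.301, 0.954, -0.001], [-0.001, -0.001, -1.0]]
force: [0.1, 0.9, -0.4]
gripper_width: 85.5
grasp_force: 0.0
time_s: 1.43
tool_pos: [397.2, -76.7, 230.8]
tool_rot: [[-0.953, 0.303, -0.0], [0.303, 0.953, -0.001], [-0.0, -0.001, -1.0]]
force: [-0.1, 0.3, 0.3]
gripper_width: 85.6
grasp_force: 0.0
```

```bash
python3 - <<'E'
from h import *
C=cam('top')
f=lambda u,v,z,ox:onz(C,[[ox+u/6-.4,195+v/6-.4]],z)[0].round(1)
print('plate',f(597-390,182,94,362),'boss',f(607-390,176,124,362))
print('bar ends',f(80,150,12,195),f(303,165,12,195),'thumb',f(140,137,122,195),'screw',f(187,117,25,195))
o=get_obs();print(o['time_s'],o['tool_pos'],o['tool_rot'])
E
```

```text
plate [ 475.5 -263.1   94. ] boss [ 476.4 -261.6  124. ]
bar ends [483.4 302.   12. ] [478.6 186.4  12. ] thumb [482.6 243.8 122. ] screw [500.8 244.5  25. ]
1.4333 [397.17961111 -76.71746218 230.80668139] [[-9.53080993e-01  3.02715390e-01 -1.14985155e-04]
 [ 3.02715344e-01  9.53080459e-01 -1.02893530e-03]
 [-2.01884448e-04 -1.01546645e-03 -9.99999464e-01]]
```

```bash
python3 -m crank '-0.262 -0.308 0 0 1;-0.262 -0.308 0 0 1;-0.262 -0.308 0 0 1;-0.262 -0.308 0 0 1;-0.262 -0.308 0 0 1;-0.262 -0.308 0 0 1;-0.262 -0.308 0 0 1'; python3 - <<'E'
from h import *
C,im=grab('wrist','w1.png');print(C)
E
```

```text
time_s: 2.02
tool_pos: [475.3, -260.6, 229.8]
tool_rot: [[-0.953, 0.302, -0.002], [0.302, 0.953, 0.001], [0.003, 0.001, -1.0]]
force: [-1.0, 0.4, -0.9]
gripper_width: 85.3
grasp_force: 0.0
(array([[302.63663515,   0.        , 321.37340947],
       [  0.        , 302.63663515, 202.43877181],
       [  0.        ,   0.        ,   1.        ]]), array([-0.05869224,  0.        ,  0.        ,  0.        ,  0.        ]), array([ 402.93343766, -237.78984561,  372.85023608]), array([[ 0.30218573,  0.91082995,  0.28119848],
       [ 0.95324654, -0.28941727, -0.08694067],
       [ 0.00219553,  0.29432371, -0.95570327]]))
```

View pics/w1.png

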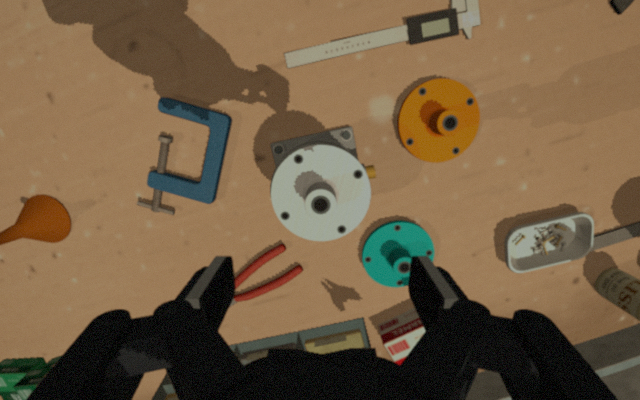

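Wrist view: grey plate centred near (321,193), boss top near (320,204); pliers and turquoise cover lie well below the fingers. I refine the centre with a mask.

```bash
cat >> h.py <<'E'
def cover(C,im,zp,roi):
    x0,y0,x1,y1=roi; h=cv2.cvtColor(im,cv2.COLOR_RGB2HSV)
    m=((h[...,1]<45)&(h[...,2]>130)).astype(np.uint8); k=np.zeros_like(m); k[y0:y1,x0:x1]=1
    cs,_=cv2.findContours(m*k,cv2.RETR_EXTERNAL,cv2.CHAIN_APPROX_NONE); c=cv2.convexHull(max(cs,key=cv2.contourArea)).reshape(-1,2)
    P=onz(C,c,zp)[:,:2].astype(np.float32); return cv2.minEnclosingCircle(P)
E
python3 - <<'E'
from h import *
C=cam('wrist');im=cv2.imread('pics/w1.png')[:,:,::-1].copy()
print(cover(C,im,94,(250,135,390,250)), onz(C,[[320,204.5]],124), onz(C,[[321,193]],94))
im=cv2.imread('pics/top0.png')[:,:,::-1].copy();print(cover(cam('top'),im,94,(375,200,420,250)))
o=get_obs();print(o['tool_pos'],o['tool_rot'])
E
```

```text
((477.18682861328125, -260.5499267578125), 47.86786651611328) [[ 477.42943071 -261.00610191  124.        ]] [[ 475.7332472  -259.53051082   94.        ]]
((476.9966125488281, -263.4207763671875), 48.110626220703125)
[ 474.88311069 -259.3856827   230.30922686] [[-9.53813803e-01  3.00392462e-01 -1.89677605e-03]
 [ 3.00390468e-01  9.53815475e-01  1.26737942e-03]
 [ 2.18988558e-03  6.39070537e-04 -9.99997398e-01]]
```

```bash
python3 -m crank '-0.006 -0.004 0.1 0 1;-0.006 -0.004 0.2 0 1;-0.006 -0.004 0.2 0 1;-0.006 -0.004 0.2 0 1;-0.006 -0.004 0.2 0 1'
```

```text
time_s: 2.48
tool_pos: [476.7, -260.4, 131.4]
tool_rot: [[-0.955, 0.298, -0.001], [0.298, 0.955, 0.001], [0.002, 0.0, -1.0]]
force: [-0.9, 0.5, 1.0]
gripper_width: 85.4
grasp_force: 0.0
```

```bash
python3 -m crank '0 -0.003 0.034 0 1;0 -0.003 0.066 0 1;0 -0.003 0.066 0 1;0 -0.003 0.066 0 1'; python3 -m crank '0 0 0 0 -1;0 0 0 0 -1;0 0 0 0 -1;0 0 0 0 -1;0 0 0 0 -1;0 0 0 0 -1;0 0 0 0 -1;0 0 0 0 -1' 50
```

```text
time_s: 2.82
tool_pos: [477.6, -263.1, 100.1]
tool_rot: [[-0.954, 0.299, 0.001], [0.299, 0.954, -0.001], [-0.002, -0.0, -1.0]]
force: [0.4, -0.4, 0.9]
gripper_width: 85.7
grasp_force: 0.0
time_s: 3.48
tool_pos: [477.5, -263.4, 99.1]
tool_rot: [[-0.954, 0.299, 0.001], [0.299, 0.954, -0.0], [-0.001, -0.0, -1.0]]
force: [-0.8, 1.6, 5.8]
gripper_width: 26.5
grasp_force: 49.3
```

```bash
python3 -m crank '0 0 -0.03 0 -1;0 0 -0.08 0 -1;0 0 -0.15 0 -1;0 0 -0.2 0 -1;0 0 -0.2 0 -1;0 0 -0.2 0 -1'; python3 - <<'E'
from h import *
C,im=grab('top','t2.png')
o=get_obs();print(o['tool_pos'],o['tool_rot'],o['gripper_width'],o['grasp_force'],o['force'])
d=np.array([490,60,0])-o['tool_pos'];print(o['tool_rot'].T@d/500 if hasattr(o['tool_rot'],'T') else np.array(o['tool_rot']).T@d/500)
cv2.imwrite('pics/t2c.png',cv2.resize(im[130:290,190:450],None,fx=3,fy=3)[:,:,::-1])
E
```

```text
time_s: 3.98
tool_pos: [477.6, -263.6, 199.0]
tool_rot: [[-0.954, 0.299, 0.002], [0.299, 0.954, -0.001], [-0.002, -0.0, -1.0]]
force: [-0.8, -0.3, -3.8]
gripper_width: 26.2
grasp_force: 49.5
[ 476.89134616 -263.25405976  197.49824572] [[-9.54182880e-01  2.99223253e-01 -6.90058321e-04]
 [ 2.99223113e-01  9.54183126e-01  3.00054888e-04]
 [ 7.48225406e-04  7.98258385e-05 -9.99999717e-01]] 26.29671067135045 49.45122420787811 [ 0.64809119  0.56841624 -3.30498285]
[0.16813852 0.62470044 0.39517228]
```

View pics/t2c.png

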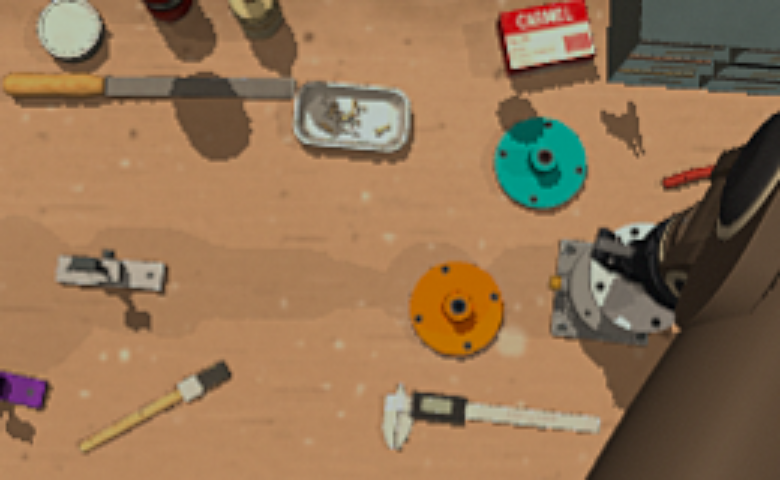

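The cover is up in the gripper, and the bench around crop (290,280) is free. Carrying it there.

```bash
python3 -m crank '0.02 0.07 0 0 -1;0.05 0.15 0 0 -1;0.168 0.625 0 0 -1;0.168 0.625 0 0 -1;0.168 0.625 0 0 -1;0.168 0.625 0 0 -1;0.168 0.625 0 0 -1;0.168 0.625 0 0 -1'; python3 -m crank '0.02 0.08 0 0 -1;0.02 0.08 0.05 0 -1;0.02 0.08 0.13 0 -1;0.02 0.08 0.2 0 -1;0.02 0.08 0.26 0 -1;0.02 0.08 0.3 0 -1;0.02 0.08 0.3 0 -1'
```

```text
time_s: 4.7
tool_pos: [488.9, 62.2, 196.0]
tool_rot: [[-0.954, 0.299, -0.004], [0.299, 0.954, -0.0], [0.003, -0.001, -1.0]]
force: [1.5, -1.2, -2.5]
gripper_width: 26.4
grasp_force: 49.8
time_s: 5.28
tool_pos: [487.5, 100.2, 41.5]
tool_rot: [[-0.954, 0.299, -0.012], [0.299, 0.954, -0.002], [0.011, -0.006, -1.0]]
force: [-0.8, -0.4, -2.5]
gripper_width: 26.3
grasp_force: 50.1
```

```bash
python3 -m crank '0 0 0.02 0 -1;0 0 0.036 0 -1;0 0 0.036 0 -1;0 0 0.036 0 -1'; python3 -m crank '0 0 0.002 0 -1;0 0 0.004 0 -1;0 0 0.005 0 -1;0 0 0.005 0 -1'
```

```text
time_s: 5.62
tool_pos: [493.1, 101.2, 30.7]
tool_rot: [[-0.954, 0.299, 0.0], [0.299, 0.954, 0.0], [-0.0, 0.0, -1.0]]
force: [1.0, -0.8, -2.1]
gripper_width: 26.6
grasp_force: 50.1
time_s: 5.95
tool_pos: [493.1, 101.2, 28.2]
tool_rot: [[-0.954, 0.299, 0.001], [0.299, 0.954, 0.0], [-0.001, 0.0, -1.0]]
force: [-0.9, -0.5, -2.0]
gripper_width: 26.4
grasp_force: 50.1
```

```bash
python3 -m crank '0 0 0.004 0 -1;0 0 0.008 0 -1;0 0 0.012 0 -1;0 0 0.014 0 -1;0 0 0.014 0 -1;0 0 0.014 0 -1'; python3 -m crank '0 0 0.002 0 -1;0 0 0.004 0 -1;0 0 0.005 0 -1;0 0 0.005 0 -1'
```

```text
time_s: 6.45
tool_pos: [492.7, 101.2, 20.6]
tool_rot: [[-0.954, 0.299, -0.0], [0.299, 0.954, -0.0], [0.0, -0.0, -1.0]]
force: [0.2, -0.1, -3.3]
gripper_width: 26.6
grasp_force: 50.1
time_s: 6.78
tool_pos: [493.0, 101.2, 19.1]
tool_rot: [[-0.954, 0.299, 0.001], [0.299, 0.954, 0.0], [-0.001, 0.0, -1.0]]
force: [-2.5, -1.5, 4.2]
gripper_width: 26.5
grasp_force: 51.1
```

Contact is felt (force sign flipped), so I release and rise straight up.

```bash
python3 -m crank '0 0 0 0 0;0 0 0 0 1;0 0 0 0 1;0 0 0 0 1;0 0 0 0 1;0 0 0 0 1;0 0 0 0 1'; python3 -m crank '0 0 -0.04 0 1;0 0 -0.1 0 1;0 0 -0.2 0 1;0 0 -0.4 0 1;0 0 -0.46 0 1;0 0 -0.46 0 1;0 0 -0.46 0 1;0 0 -0.46 0 1'
```

```text
time_s: 7.37
tool_pos: [492.9, 101.2, 18.3]
tool_rot: [[-0.954, 0.299, -0.0], [0.299, 0.954, 0.0], [0.0, -0.0, -1.0]]
force: [0.3, 1.3, 0.0]
gripper_width: 85.4
grasp_force: 0.0
time_s: 8.03
tool_pos: [494.7, 101.6, 253.0]
tool_rot: [[-0.954, 0.299, 0.008], [0.299, 0.954, 0.002], [-0.007, 0.004, -1.0]]
force: [0.3, 0.4, -0.4]
gripper_width: 85.3
grasp_force: 0.0
```

```bash
python3 -m crank '0.111 0.263 0 0.833 1;0.111 0.263 0 0.833 1;0.111 0.263 0 0.833 1;0.111 0.263 0 0.833 1;0.111 0.263 0 0.833 1;0.111 0.263 0 0.833 1;0.111 0.263 0 0.833 1;0.111 0.263 0 0.833 1'; python3 -m crank '0 0 0 0.2 1;0 0 0 0.2 1;0 0 0 0.2 1;0 0 0 0.2 1;0 0 0 0.2 1'; python3 - <<'E'
from h import *
C,im=grab('wrist','w2.png');o=get_obs();print(o['tool_pos'],o['tool_rot'],o['qpos'])
C,im=grab('top','t3.png');print(cover(C,im,14,(250,200,300,250)))
E
```

```text
time_s: 8.7
tool_pos: [478.7, 243.5, 246.6]
tool_rot: [[-0.295, 0.955, -0.002], [0.955, 0.295, -0.001], [-0.0, -0.002, -1.0]]
force: [0.4, 0.7, -0.1]
gripper_width: 85.8
grasp_force: 0.0
time_s: 9.12
tool_pos: [478.9, 243.1, 247.1]
tool_rot: [[0.007, 1.0, -0.002], [1.0, -0.007, -0.001], [-0.001, -0.002, -1.0]]
force: [-0.1, 0.2, 0.2]
gripper_width: 85.6
grasp_force: 0.0
[478.94632677 243.13279831 247.37276666] [[ 6.91342654e-03  9.99975325e-01 -1.24643077e-03]
 [ 9.99975903e-01 -6.91420667e-03 -6.22677420e-04]
 [-6.31280135e-04 -1.24209590e-03 -9.99999029e-01]] [4.69736785e-01 1.51043170e-01 2.47719041e-02 1.44591834e+00
 8.96522897e-06 2.04744698e+00]
((491.3139343261719, 100.33229064941406), 48.366207122802734)
```

View pics/w2.png

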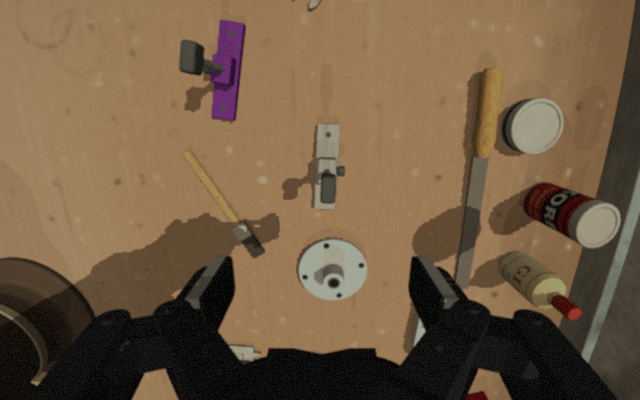

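Wrist view: cover upright at (333,269); steel gauge bar spans rows 124 to 209 around column 326, thumb top at about (328,189), screw to the right at (341,171). Purple one is at (228,70).

```bash
python3 - <<'E'
from h import *
C=cam('wrist');im=cv2.imread('pics/w2.png')
h=cv2.cvtColor(im,cv2.COLOR_BGR2HSV)
m=((h[...,1]<60)&(h[...,2]>110)).astype(np.uint8);k=np.zeros_like(m);k[115:220,305:350]=1
c=max(cv2.findContours(m*k,0,1)[0],key=cv2.contourArea);r=cv2.minAreaRect(c);print(r)
B=cv2.boxPoints(r);P=onz(C,B,12)[:,:2];print(P.round(1).tolist(),P.mean(0))
d=((h[...,2]<75)&(h[...,1]<120)).astype(np.uint8);k[:]=0;k[165:210,315:348]=1
for c in cv2.findContours(d*k,0,1)[0]:
    if cv2.contourArea(c)>15:
        r=cv2.minAreaRect(c);Q=onz(C,cv2.boxPoints(r),122);print(r,Q[:,:2].round(1).tolist(),Q.mean(0))
cv2.imwrite('pics/w2c.png',cv2.resize(im[110:220,290:365],None,fx=5,fy=5,interpolation=cv2.INTER_CUBIC))
E
```

```text
((327.2547302246094, 148.64151000976562), (22.196420669555664, 49.996246337890625), 2.4895529747009277)
[[470.6, 241.0], [474.0, 302.8], [501.0, 301.5], [498.8, 239.5]] [486.10432014 271.1857648 ]
((327.5, 186.0), (32.0, 13.0), 90.0) [[478.5, 266.5], [490.2, 266.4], [490.3, 236.3], [478.2, 236.4]] [484.29619207 251.40948522 122.        ]
((340.0, 171.0), (8.0, 6.0), 90.0) [[492.9, 269.1], [498.2, 269.1], [498.3, 261.8], [492.9, 261.8]] [495.57901613 265.45913599 122.        ]
```

View pics/w2c.png

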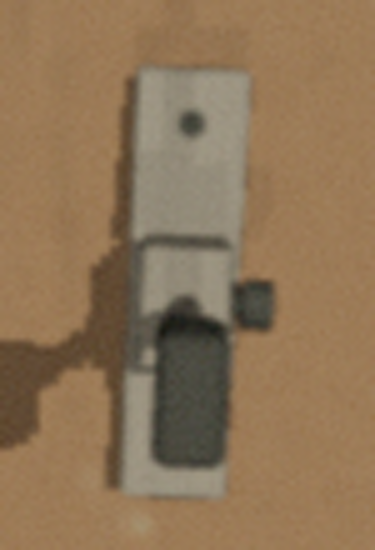

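```bash
python3 - <<'E'
from h import *
C=cam('wrist')
p=lambda *a:[[290+u/5-.4,110+v/5-.4] for u,v in a]
P=onz(C,p((138,68),(250,72),(226,495),(121,493)),12)[:,:2];print(P.round(1).tolist(),P.mean(0))
for v in (385,397): print(onz(C,p((189,v)),122))
y=(P[0]+P[1]-P[2]-P[3]);print('ydir',y/np.linalg.norm(y),np.linalg.norm(y)/2)
E
```

```text
[[474.0, 302.8], [501.2, 301.6], [495.9, 193.3], [468.2, 194.0]] [484.83356449 247.92888093]
[[484.20284173 251.07998567 122.        ]]
[[484.19831825 248.81426148 122.        ]]
ydir [0.05094031 0.9987017 ] 108.68367610751031
```

```bash
python3 -m crank '0.007 0.011 0.08 0.028 1;0.007 0.011 0.16 0.028 1;0.007 0.011 0.2 0.028 1;0.007 0.011 0.2 0.028 1;0.007 0.011 0.2 0.028 1;0.007 0.011 0.2 0.028 1'; python3 - <<'E'
from h import *
C,im=grab('wrist','w3.png');o=get_obs();T=np.array(o['tool_pos']);R=np.array(o['tool_rot']);print(T,R)
print(proj(C,[[484.2,247,122],[484.5,247,12],T+R[:,2]*(-30)]))
print(proj(C,[T-R[:,2]*20+R[:,1]*s for s in(-43,0,43)]))
cv2.imwrite('pics/w3c.png',cv2.resize(im[100:400,170:470],None,fx=2,fy=2)[:,:,::-1])
E
```

```text
time_s: 9.72
tool_pos: [485.5, 247.1, 150.0]
tool_rot: [[0.052, 0.999, 0.002], [0.999, -0.052, 0.001], [0.001, 0.002, -1.0]]
force: [0.6, 0.5, 0.3]
gripper_width: 85.3
grasp_force: 0.0
[485.81974419 247.24748485 150.47967739] [[ 0.05248188  0.99861771  0.00288419]
 [ 0.99862056 -0.05248627  0.00146957]
 [ 0.00161892  0.00280309 -0.99999476]]
[[319.81018123 238.53232141]
 [320.43270941 191.79122483]
 [322.97445414 293.18942954]]
[[230.32355819 280.2565197 ]
 [322.87942594 280.67721506]
 [415.42332179 280.2188838 ]]
```

View pics/w3c.png

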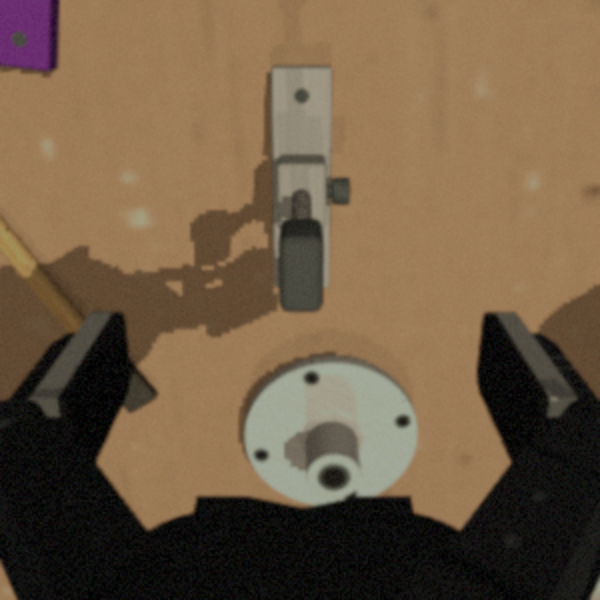

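The thumb top is at about pixel (320.5,235), within 1–2 mm of the tool axis. Descending and gripping.

```bash
python3 -m crank '0.003 -0.002 0.04 0 1;0.003 -0.002 0.09 0 1;0.003 -0.002 0.116 0 1;0.003 -0.002 0.116 0 1;0.003 -0.002 0.116 0 1;0.003 -0.002 0.116 0 1'; python3 -m crank '0 0 0 0 -1;0 0 0 0 -1;0 0 0 0 -1;0 0 0 0 -1;0 0 0 0 -1;0 0 0 0 -1;0 0 0 0 -1;0 0 0 0 -1' 50
```

```text
time_s: 10.27
tool_pos: [485.0, 248.9, 92.5]
tool_rot: [[0.053, 0.999, 0.003], [0.999, -0.053, 0.001], [0.002, 0.003, -1.0]]
force: [-1.0, -0.9, 1.1]
gripper_width: 85.6
grasp_force: 0.0
time_s: 10.93
tool_pos: [484.1, 248.3, 90.4]
tool_rot: [[0.053, 0.999, 0.001], [0.999, -0.053, -0.0], [-0.0, 0.001, -1.0]]
force: [0.7, -0.4, 0.2]
gripper_width: 12.8
grasp_force: 52.8
```

```bash
python3 -m crank '0 0 -0.02 0 -1;0 0 -0.06 0 -1;0 0 -0.12 0 -1;0 0 -0.19 0 -1;0 0 -0.26 0 -1;0 0 -0.26 0 -1;0 0 -0.26 0 -1'; python3 - <<'E'
from h import *
C=cam('top');im=cv2.imread('pics/t3.png')
g=cv2.GaussianBlur(cv2.cvtColor(im,cv2.COLOR_BGR2GRAY),(3,3),0)
print(cover(C,im[:,:,::-1].copy(),86,(370,200,425,252)))
sub=cv2.resize(g[200:252,365:430],None,fx=4,fy=4,interpolation=cv2.INTER_CUBIC)
print(cv2.HoughCircles(sub,cv2.HOUGH_GRADIENT,1,10,param1=80,param2=15,minRadius=25,maxRadius=45),cv2.HoughCircles(sub,cv2.HOUGH_GRADIENT,1,10,param1=80,param2=15,minRadius=58,maxRadius=80))
C,im=grab('wrist','w4.png')
cv2.imwrite('pics/both.png',np.hstack([cv2.resize(cv2.imread('pics/t3.png')[200:252,365:430],(375,300),interpolation=cv2.INTER_CUBIC),cv2.resize(im[100:400,170:470],(300,300))[:,:,::-1]]))
E
```

```text
time_s: 11.52
tool_pos: [484.5, 248.7, 222.1]
tool_rot: [[0.053, 0.999, 0.003], [0.999, -0.053, 0.002], [0.002, 0.003, -1.0]]
force: [0.9, -0.2, -4.7]
gripper_width: 13.4
grasp_force: 52.0
((480.3375549316406, -260.3490295410156), 52.996299743652344)
[[[119.5 105.5  33.7]
  [127.5  99.5  34.6]
  [109.5 102.5  43.3]
  [132.5 109.5  29.7]]] [[[127.5 102.5  65.9]]]
```

View pics/both.png

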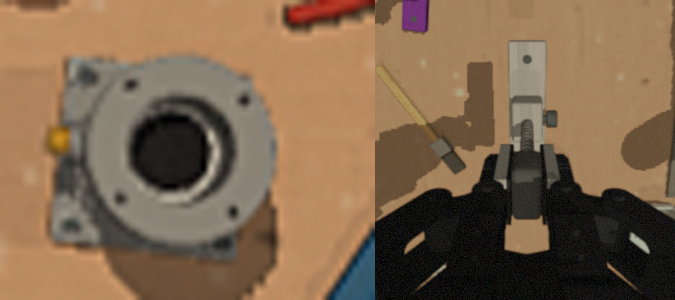

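The gauge hangs straight in the pads. Left: the open rim is centred near top-view pixel (396.4,225.3).

```bash
python3 - <<'E'
from h import *
print(onz(cam('top'),[[396.5,225.2],[396.2,225.9]],86))
E
python3 -m crank '-0.05 0.002 0 0 -1;-0.12 0.005 0 0 -1;-0.55 0.022 0 0 -1;-0.55 0.022 0 0 -1;-0.55 0.022 0 0 -1;-0.55 0.022 0 0 -1;-0.55 0.022 0 0 -1;-0.55 0.022 0 0 -1'
```

```text
[[ 475.29480546 -265.93742683   86.        ]
 [ 473.24469306 -265.06406696   86.        ]]
time_s: 12.23
tool_pos: [478.2, -32.5, 217.7]
tool_rot: [[0.059, 0.998, -0.005], [0.998, -0.059, -0.004], [-0.004, -0.005, -1.0]]
force: [-0.2, 2.0, -5.6]
gripper_width: 13.1
grasp_force: 51.7
```

```bash
python3 -m crank '-0.44 0.018 0 0 -1;-0.44 0.018 0 0 -1;-0.44 0.018 0 0 -1;-0.44 0.018 0 0 -1;-0.44 0.018 0 0 -1;-0.463 0.019 0 0 -1;-0.463 0.019 0 0 -1;-0.463 0.019 0 0 -1'; python3 -m crank '0 0 0 0 -1;0 0 0 0 -1'
python3 - <<'E'
from h import *
C,im=grab('wrist','w5.png');o=get_obs();T=np.array(o['tool_pos']);print(T,np.array(o['tool_rot']))
print(proj(C,[[475.5,-264,86]]))
cv2.imwrite('pics/w5c.png',cv2.resize(im[60:330,180:460],None,fx=2,fy=2)[:,:,::-1])
E
```

```text
time_s: 12.9
tool_pos: [476.1, -259.4, 217.3]
tool_rot: [[0.056, 0.998, -0.005], [0.998, -0.056, 0.003], [0.003, -0.005, -1.0]]
force: [-0.4, 0.1, -4.6]
gripper_width: 13.0
grasp_force: 51.3
time_s: 13.07
tool_pos: [477.0, -257.5, 219.0]
tool_rot: [[0.052, 0.999, -0.002], [0.999, -0.052, 0.002], [0.001, -0.002, -1.0]]
force: [0.4, -0.6, -6.0]
gripper_width: 13.5
grasp_force: 51.3
[ 477.2621487  -257.38485692  219.5302919 ] [[ 5.14164581e-02  9.98676409e-01 -1.33321078e-03]
 [ 9.98676876e-01 -5.14151610e-02  9.89625739e-04]
 [ 9.19768633e-04 -1.38232983e-03 -9.99998622e-01]]
[[320.76312822 199.79472803]]
```

View pics/w5c.png

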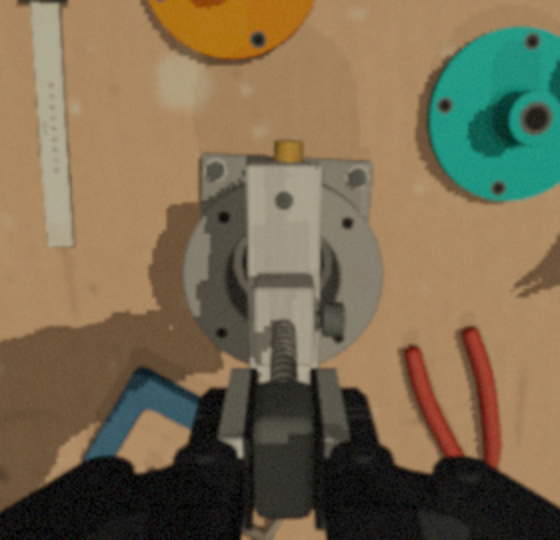

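```bash
python3 -m crank '-0.009 -0.002 0.02 0 -1;-0.009 -0.002 0.05 0 -1;-0.009 -0.002 0.066 0 -1;-0.009 -0.002 0.066 0 -1;-0.009 -0.002 0.066 0 -1;-0.009 -0.002 0.066 0 -1'
```

```text
time_s: 13.62
tool_pos: [476.5, -262.9, 187.8]
tool_rot: [[0.052, 0.999, 0.0], [0.999, -0.052, -0.0], [-0.0, 0.0, -1.0]]
force: [-0.4, -0.1, -5.1]
gripper_width: 13.7
grasp_force: 51.3
```

```bash
python3 -m crank '0 0 0.005 0 -1;0 0 0.01 0 -1;0 0 0.015 0 -1;0 0 0.02 0 -1;0 0 0.025 0 -1;0 0 0.03 0 -1;0 0 0.03 0 -1;0 0 0.03 0 -1'; python3 -m crank '0 0 0.004 0 -1;0 0 0.008 0 -1;0 0 0.012 0 -1;0 0 0.016 0 -1;0 0 0.016 0 -1;0 0 0.016 0 -1'
```

```text
time_s: 14.28
tool_pos: [476.4, -263.2, 172.5]
tool_rot: [[0.053, 0.999, 0.001], [0.999, -0.053, -0.0], [-0.0, 0.001, -1.0]]
force: [-0.2, -1.0, -0.1]
gripper_width: 13.1
grasp_force: 51.8
time_s: 14.78
tool_pos: [476.4, -263.1, 164.0]
tool_rot: [[0.053, 0.999, -0.0], [0.999, -0.053, 0.0], [0.0, -0.0, -1.0]]
force: [0.7, -2.3, -2.3]
gripper_width: 13.3
grasp_force: 51.7
```

```bash
python3 -m crank '0 0 0.004 0 -1;0 0 0.008 0 -1;0 0 0.012 0 -1;0 0 0.016 0 -1;0 0 0.016 0 -1;0 0 0.016 0 -1'; python3 -m crank '0 0 0.002 0 -1;0 0 0.004 0 -1;0 0 0.006 0 -1;0 0 0.008 0 -1;0 0 0.008 0 -1;0 0 0.008 0 -1'; 
```

```text
time_s: 15.28
tool_pos: [476.2, -262.9, 155.9]
tool_rot: [[0.053, 0.999, -0.0], [0.999, -0.053, 0.001], [0.001, -0.0, -1.0]]
force: [0.4, -1.5, -2.5]
gripper_width: 13.3
grasp_force: 51.8
time_s: 15.78
tool_pos: [476.3, -262.9, 152.2]
tool_rot: [[0.053, 0.999, -0.0], [0.999, -0.053, 0.0], [0.0, -0.0, -1.0]]
force: [-0.6, -2.1, -1.2]
gripper_width: 13.2
grasp_force: 52.0
```

```bash
python3 -m crank '0 0 0.002 0 -1;0 0 0.004 0 -1;0 0 0.006 0 -1;0 0 0.006 0 -1;0 0 0.006 0 -1';python3 -m crank '0 0 0.002 0 -1;0 0 0.004 0 -1;0 0 0.006 0 -1;0 0 0.006 0 -1;0 0 0.006 0 -1'
```

```text
time_s: 16.2
tool_pos: [476.3, -263.0, 149.1]
tool_rot: [[0.053, 0.999, -0.0], [0.999, -0.053, 0.0], [0.0, -0.0, -1.0]]
force: [0.3, -1.5, 0.0]
gripper_width: 13.4
grasp_force: 52.0
time_s: 16.62
tool_pos: [476.3, -263.0, 146.1]
tool_rot: [[0.053, 0.999, -0.0], [0.999, -0.053, 0.0], [0.0, -0.0, -1.0]]
force: [0.8, -1.4, -0.6]
gripper_width: 13.0
grasp_force: 52.0
```

```bash
ok(){ python3 -c "
from h import *;import sys
o=get_obs();print(o['tool_pos'][2].round(2),np.round(o['force'],1));sys.exit(o['force'][2]>4)"; }
python3 -m crank '0 0 0.002 0 -1;0 0 0.004 0 -1;0 0 0.004 0 -1;0 0 0.004 0 -1'>/dev/null; ok && python3 -m crank '0 0 0.002 0 -1;0 0 0.004 0 -1;0 0 0.004 0 -1;0 0 0.004 0 -1'>/dev/null && ok && python3 -m crank '0 0 0.002 0 -1;0 0 0.004 0 -1;0 0 0.004 0 -1;0 0 0.004 0 -1'>/dev/null && ok && python3 -m crank '0 0 0.002 0 -1;0 0 0.004 0 -1;0 0 0.004 0 -1;0 0 0.004 0 -1'>/dev/null && ok && python3 -m crank '0 0 0.002 0 -1;0 0 0.004 0 -1;0 0 0.004 0 -1;0 0 0.004 0 -1'>/dev/null && ok && python3 -m crank '0 0 0.002 0 -1;0 0 0.004 0 -1;0 0 0.004 0 -1;0 0 0.004 0 -1'>/dev/null && ok
```

```text
144.32 [-0.5 -0.9  1.1]False
```

```bash
ok(){ python3 -c "
from h import *;import sys
o=get_obs();print(o['tool_pos'][2].round(2),np.round(o['force'],1));sys.exit(int(o['force'][2]>4))"; }
python3 -m crank '0 0 0.002 0 -1;0 0 0.004 0 -1;0 0 0.004 0 -1;0 0 0.004 0 -1'>/dev/null; ok && python3 -m crank '0 0 0.002 0 -1;0 0 0.004 0 -1;0 0 0.004 0 -1;0 0 0.004 0 -1'>/dev/null && ok && python3 -m crank '0 0 0.002 0 -1;0 0 0.004 0 -1;0 0 0.004 0 -1;0 0 0.004 0 -1'>/dev/null && ok && python3 -m crank '0 0 0.002 0 -1;0 0 0.004 0 -1;0 0 0.004 0 -1;0 0 0.004 0 -1'>/dev/null && ok && python3 -m crank '0 0 0.002 0 -1;0 0 0.004 0 -1;0 0 0.004 0 -1;0 0 0.004 0 -1'>/dev/null && ok && python3 -m crank '0 0 0.002 0 -1;0 0 0.004 0 -1;0 0 0.004 0 -1;0 0 0.004 0 -1'>/dev/null && ok
```

```text
143.11 [-1.8 -0.2  7.2]
```

```bash
python3 -m crank '0 0 0 0 -1;0 0 0 0 -1;0 0 0 0 -1'; python3 -m crank '0 0 0.001 0 -1;0 0 0.001 0 -1;0 0 0.001 0 -1'
```

```text
time_s: 17.53
tool_pos: [476.4, -263.1, 143.1]
tool_rot: [[0.053, 0.999, 0.001], [0.999, -0.053, -0.0], [-0.0, 0.001, -1.0]]
force: [-1.8, 0.4, 7.4]
gripper_width: 13.1
grasp_force: 53.0
time_s: 17.78
tool_pos: [476.5, -263.1, 143.0]
tool_rot: [[0.053, 0.999, 0.001], [0.999, -0.053, -0.001], [-0.001, 0.001, -1.0]]
force: [-1.8, 0.3, 8.5]
gripper_width: 13.3
grasp_force: 53.4
```

Contact is definite at about 8 N (depth about 30 mm). Releasing and rising.

```bash
python3 -m crank '0 0 0 0 1;0 0 0 0 1;0 0 0 0 1;0 0 0 0 1;0 0 0 0 1;0 0 0 0 1'; python3 -m crank '0 0 -0.02 0 1;0 0 -0.06 0 1;0 0 -0.12 0 1;0 0 -0.17 0 1;0 0 -0.17 0 1;0 0 -0.17 0 1'; python3 - <<'E'
from h import *
C,im=grab('wrist','w6.png')
for y in(-263.1,):
  for d in(28,30,32): print(d,proj(C,[[476.4,y,86-d+119]]),proj(C,[[476.4,y,86]]))
cv2.imwrite('pics/w6c.png',cv2.resize(im[60:330,180:460],None,fx=2,fy=2)[:,:,::-1])
E
```

```text
time_s: 18.28
tool_pos: [476.2, -263.0, 141.5]
tool_rot: [[0.053, 0.999, -0.0], [0.999, -0.053, 0.0], [0.0, -0.0, -1.0]]
force: [0.2, 0.1, -1.1]
gripper_width: 83.7
grasp_force: 0.0
time_s: 18.78
tool_pos: [477.2, -263.5, 229.0]
tool_rot: [[0.053, 0.999, 0.003], [0.999, -0.053, -0.002], [-0.002, 0.004, -1.0]]
force: [0.2, -0.2, -0.8]
gripper_width: 85.6
grasp_force: 0.0
28 [[320.39641421 223.40314469]] [[320.30623073 189.55506752]]
30 [[320.39361044 222.35933944]] [[320.30623073 189.55506752]]
32 [[320.39085831 221.33423284]] [[320.30623073 189.55506752]]
```

View pics/w6c.png

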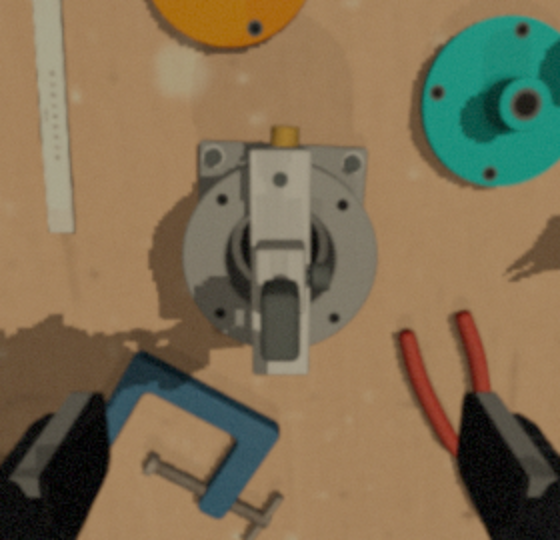

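The gauge stands square on the rim. As a check that the release didn't lift the rod, I'll press the thumb piece lightly with shut fingers.

```bash
ok(){ python3 -c "
from h import *;import sys
o=get_obs();print(o['tool_pos'].round(1),np.round(o['force'],1),o['gripper_width'].round(1));sys.exit(int(o['force'][2]>3.5))"; }
python3 -m crank '0 -0.001 0 0 -1;0 -0.001 0 0 -1;0 -0.001 0 0 -1;0 -0.001 0 0 -1;0 -0.001 0.04 0 -1;0 -0.001 0.08 0 -1;0 -0.001 0.09 0 -1;0 -0.001 0.09 0 -1' 30 >/dev/null; python3 -m crank '0 0 0 0 -1;0 0 0 0 -1;0 0 0 0 -1;0 0 0 0 -1'>/dev/null; ok && python3 -m crank '0 0 0.002 0 -1;0 0 0.004 0 -1;0 0 0.004 0 -1;0 0 0.004 0 -1'>/dev/null && ok && python3 -m crank '0 0 0.002 0 -1;0 0 0.004 0 -1;0 0 0.004 0 -1;0 0 0.004 0 -1'>/dev/null && ok && python3 -m crank '0 0 0.002 0 -1;0 0 0.004 0 -1;0 0 0.004 0 -1;0 0 0.004 0 -1'>/dev/null && ok
```

```text
Traceback (most recent call last):
AttributeError: 'float' object has no attribute 'round'
```

```bash
ok(){ python3 -c "
from h import *;import sys
o=get_obs();print(o['tool_pos'].round(1),np.round(o['force'],1),o['gripper_width'],o['time_s']);sys.exit(int(o['force'][2]>3.5))"; }
ok && python3 -m crank '0 0 0.002 0 -1;0 0 0.004 0 -1;0 0 0.004 0 -1;0 0 0.004 0 -1'>/dev/null && ok && python3 -m crank '0 0 0.002 0 -1;0 0 0.004 0 -1;0 0 0.004 0 -1;0 0 0.004 0 -1'>/dev/null && ok && python3 -m crank '0 0 0.002 0 -1;0 0 0.004 0 -1;0 0 0.004 0 -1;0 0 0.004 0 -1'>/dev/null && ok && python3 -m crank '0 0 0.002 0 -1;0 0 0.004 0 -1;0 0 0.004 0 -1;0 0 0.004 0 -1'>/dev/null && ok && python3 -m crank '0 0 0.002 0 -1;0 0 0.004 0 -1;0 0 0.004 0 -1;0 0 0.004 0 -1'>/dev/null && ok
```

```text
[ 476.2 -263.3  182.8] [0.5 0.3 0.4] 0.08333378416592058 19.8333
[ 475.8 -263.   179.7] [ 0.  -0.9  0.6] 0.027641440076068266 20.1667
[ 475.7 -263.   177.7] [-0.4 -0.4  0.5] -0.5306306009070272 20.5
[ 475.8 -263.   175.7] [0.4 0.2 0.2] 0.12500244791553686 20.8333
[ 476.1 -263.1  174.6] [-0.8  0.9  5.6] 0.2951478663077765 21.1667
```

```bash
python3 -m crank '0 0 0.001 0 -1;0 0 0.001 0 -1;0 0 -0.01 0 -1;0 0 -0.05 0 -1;0 0 -0.15 0 -1;0 0 -0.15 0 -1;0 0 -0.15 0 -1;0 0 -0.15 0 -1'; python3 -m crank '0 0 0 0 -1;0 0 0 0 -1;0 0 0 0 -1;0 0 0 0 -1;0 0 0 0 -1;0 0 0 0 -1'; python3 -c "
from rig import workorder;print(workorder.hand_in())"
```

```text
time_s: 21.83
tool_pos: [476.2, -263.3, 249.2]
tool_rot: [[0.053, 0.999, 0.001], [0.999, -0.053, -0.001], [-0.001, 0.001, -1.0]]
force: [-0.4, 0.2, -0.1]
gripper_width: 0.0
grasp_force: 0.0
time_s: 22.33
tool_pos: [475.7, -263.0, 248.5]
tool_rot: [[0.053, 0.999, -0.001], [0.999, -0.053, 0.0], [0.0, -0.001, -1.0]]
force: [1.1, -0.5, -0.1]
gripper_width: -0.3
grasp_force: 0.0
the job is handed in; nothing more can be done
None
```

The job is handed in, with no verdict returned: the cover stands boss up on the bench about 360 mm from the cylinder, and the gauge stands across the bore with its rod touching the piston about 30 mm below the rim, pressed with about 9 N at most.

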